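# Open the ratchet jaw of the tube-rack holder

### The arm

A 6-joint arm with a two-finger parallel gripper is mounted at the origin on the work surface. World frame = base frame: x ahead of the robot, y to its left, z up, the work surface at z = 0. Lengths are in m, angles in rad, forces in N, time in s.
With the tool pointing down it reaches from about 0.35 to 0.85 m from the base axis. Payload 8.1 kg.
Tool frame: the origin (TCP) lies on the centre line of the jaws, within the pads' length; the fingertips stand 11 mm ahead of it and the grasp point (between the pads) lies 8 mm behind it (tip_reach is the z of the fingertips in the tool frame, in m); z points along the fingers, y is the direction in which the jaws open and shut (so a half turn about z gives the same grasp; the last joint's range is limited). The gripper opens to 93 mm and grips with 3 to 60 N. Pads are 15 mm wide; open, the fingers measure 128 mm over their backs; the gripper's body (75 mm by 188 mm) begins 65 mm behind the grasp point.
Start: joints at [1.178, 0.13, 1.488, -0, 1.523, -0.085], TCP at [0.182, 0.572, 0.23] pointing down, gripper open.
Joint ranges: [-2.96, 2.96], [-0.89, 2.26], [0.02, 2.5], [-1.34, 4.48], [0, 2.73], [-2.66, 2.66]. Speed limits (rad/s): [2.39, 2.39, 2.79, 3.14, 3.14, 3.14].

### API

Orientations are given as a rotation vector (axis times angle).
In Python, from plant import read_state, read_camera, camera_params, close_job, silhouettes, tip_of, tip_reach gives the robot as it stands.
- The arm moves only by the shell command python3 -m creep 'ROWS' [FORCE]. ROWS is JSON, a list of rows, each a list of 5 numbers: the shift along the tool's x, y, z in m, then the turn about the tool's z in rad, then the closure in counts, from 0 (fully open) to 255 (shut). In form: [[dx, dy, dz, twist, gripper], ...]. A call has 1 to 12 rows; each row shifts and turns the commanded pose from where the row before left it, along the tool's axes as they then stand; what a row does not reach is not made up. A row lasts 1/12 s, in which the tool goes at most 41.7 mm and 7.16 degrees, less where a joint would pass 70% of its speed; a pose out of reach is approached as far as the arm can. A call is refused whole if a number of a shift passes 0.0417 or a number of a turn 0.125, either way. A call with a gripper value outside its range is refused whole. The fingers move at their own pace and stop on an object; FORCE is the grip in N (left out, the last holds). Time passes only in rows, so rows that do not move let the fingers close. It gives the time, the measured TCP pose, the force and the opening at its end, in the units of the state.
- read_state(): the state, without advancing time (a new reading comes with each control period).
- read_camera(name): name is "scene" or "top" or "wrist"; returns the picture (420x560x3 uint8, red, green, blue); there is no depth.
- camera_params(name): a dict with "fov_y" (degrees; the focal length in pixels is half the picture's height over the tangent of half this angle, whatever the lens; pixels are square), "cx", "cy" (the principal point, pixels), "position" and "rotation" of the camera in the world. Camera axes: x right, y down, z forward; pixel columns grow to the right and rows downward; lengths in m; the calibration is good to about 2 mm. A picture is of the moment at which its call begins: read the wrist's pose just before it. camera_params takes no time and is no camera call; for the wrist camera it gives the pose at the moment of the call.
- close_job(): hands the job in, once; it reports no verdict.
Trained networks look in the newest picture that a camera, given by its name, has taken for a name from the list of things; names that differ only in an ending like _2 or _b are one class to them, and where a whole thing is asked for, a point or a joint stands for the part that bears it (a point fixed in the world has none). Each returns a list of dicts, best first, with "confidence" (0 to 1); they miss things now and then, are a little off and sometimes report something else, mostly with a low value. They report only what shows in the picture. A call takes as long as a camera call.
- silhouettes(camera, query): "region" (420x560 bool, what is visible of it) and "pixel" ([column, row] in pixels, amid what is visible of it).
- tip_of(camera, query): "pixel" ([column, row] in pixels: a listed point, or the origin of a listed thing).
The state is a dict: "t": time; "q": joint angles; "dq": joint speeds; "joint_torque": joint torques, N m; "tool_pos": TCP position; "orientation": TCP orientation; "force": force on the tool from outside, world axes, zero at the start; "wrist_torque": the same for the moment, N m; "opening": finger opening in m.
Only numpy, scipy, OpenCV 4.12 (cv2) and the standard library are available. Lean on these libraries where they do the work, as an engineer would, in place of code of your own. Each camera call takes 0.05 s, during which the arm holds its last target.

### The job

The tube-rack holder has to take more racks, so open it right up: press the orange release pad on the blue sliding jaw down and, keeping it down, push the jaw back along its bar, away from the tube rack, until it is fully home against the grey end stop; then let the pad spring up and move clear. Do it with the fingertips only, without forcing anything: grip and lift nothing, and leave the tube rack and everything else standing where it is.

Things in the scene. Friction and masses are not known exactly. Their poses are not given: they have to be found in the camera images.
- holder: the rack holder, fixed to the table. Origin on the table under the bar; x along the bar in the opening direction (tube rack to end stop), z up. Grey deck x -205 to -90 mm, 130 wide, 36 high, with the tube rack and, at its end, a fixed blue plate 80 high; then a steel bar (26 wide, top 36 high, saw teeth below) to the grey end stop at x 123 to 141 mm (100 wide, 62 high)
- jaw (a joint): how far the blue sliding jaw is pushed back along the bar, in m: 0 nearest the tube rack, 0.15 fully home against the end stop. About 3 N of friction and some damping. Unless the release pad is down a ratchet stops it from moving back (after at most 8 mm of play) until just short of home; the other way it always slides
- release (a joint): how far the orange release pad is pressed straight down into the jaw, in m: 0 up (up to 0.004 while its pawl rides on a tooth), 0.010 bottomed. The ratchet is free from about 0.0045. A spring pushes it up: about 5 N at the top, 8.5 N at the bottom. It rides along with the jaw
- pad_top (a point): centre of the top of the orange release pad, which is level, 54 mm along the bar and 46 mm across it, 66 mm above the table when up. It is open to both sides; 31 mm from this point in -x of the holder is the inner side of the jaw's clamping face, 8 mm thick, its top 58 mm above the table
- push_face (a point): on the jaw: the centre of the flat upright face, 90 mm wide, from 50 to 110 mm above the table, that stands behind the pad (31 mm in +x of the holder from the pad's centre) and looks at the tube rack; this point is 88 mm above the table. Pushing on it in +x of the holder moves the jaw back
- tube_rack: white loose rack, 50 mm (along the bar) x 100 mm x 58 mm high with eight capped tubes, standing on the holder's deck (36 mm high) near the fixed plate; origin at the centre of its underside. To be left alone
- dropper: white dropper bottle, 54 mm wide, 122 mm high; origin at the centre of its underside. A bystander
- spray: green spray can, 54 mm wide, 125 mm high; origin at the centre of its underside. A bystander
- gel: amber bottle with a black cap, 56 mm wide, 110 mm high; origin at the centre of its underside. A bystander
- cup_yellow: clear specimen cup with a yellow lid, 62 mm wide, 63 mm high; origin at the centre of its underside. A bystander
- cup_red: clear specimen cup with a red lid, 62 mm wide, 63 mm high; origin at the centre of its underside. A bystander
- swab_box: white paper box, 50 x 75 x 35 mm high; origin at the centre of its underside. A bystander

How it is judged:
On the way, in this order (a step that is already met when the one before it is completed fails the run):
1. the release pad is pressed down (value of joint release above 0.005 m), for 0.1 s.
2. the jaw comes back along the bar with the pad kept down (value of joint jaw above 0.12 m and value of joint release above 0.0035 m), for 0.02 s.
At the end, for the whole second after the job is handed in: the jaw rests within 7 mm of its end stop, the release pad has sprung up again (less than 3 mm down), the tube rack is within 12 mm and every bystander within 25 mm of where it started (value of joint jaw above 0.143 m and velocity of joint jaw below 0.005 m/s and value of joint release below 0.003 m and distance of tube_rack from where it was at the start of the episode below 0.012 m and distance of each of dropper, spray, gel, cup_yellow, cup_red, swab_box from where it was at the start of the episode below 0.025 m); the robot touches nothing.
It fails at once if the tube rack was pushed, lifted or carried (over 12 mm) (distance of tube_rack from where it was at the start of the episode above 0.012 m).
It fails at once if a bystander was lifted, carried or knocked over 25 mm away (distance of any of dropper, spray, gel, cup_yellow, cup_red, swab_box from where it was at the start of the episode above 0.025 m).
It fails at once if a bystander was tipped over (angle between any of dropper, spray, gel, cup_yellow, cup_red, swab_box, tube_rack's own z axis and vertical above 0.5 rad).
It fails at once if the holder or its jaw was forced or gripped hard (over 60 N) (contact force between the fingers and holder above 60 N).
It also fails if it takes over 34 s, if anything falls off the work surface, if the arm or the gripper's body presses on something with over 40 N, if the wrist force passes 120 N, or if a joint passes its speed limit or range.

## Working session

There is one attempt and no reset: what is moved stays moved. The work goes in short steps, Python scripts to look and compute and a shell command to move; the robot and the scene stay as the last step left them, time stands still between calls to the robot, and variables do not carry over. Pictures are saved under pics/ and viewed, and the job is handed in when it is done.

```bash
mkdir -p pics; ls
cat > h.py <<'E'
import numpy as np,cv2
from plant import *
def K(n):
    p=camera_params(n);f=210/np.tan(np.radians(p["fov_y"])/2);return p,f
def rot(r):
    r=np.array(r,float);return r if r.shape==(3,3) else cv2.Rodrigues(r)[0]
def ray(n,px):
    p,f=K(n);d=np.array([(px[0]-p["cx"])/f,(px[1]-p["cy"])/f,1]);return np.array(p["position"]),rot(p["rotation"])@d
def atz(n,px,z):
    o,d=ray(n,px);return o+d*(z-o[2])/d[2]
def proj(n,X):
    p,f=K(n);c=rot(p["rotation"]).T@(np.array(X)-p["position"]);return np.array([p["cx"]+f*c[0]/c[2],p["cy"]+f*c[1]/c[2]])
E
python3 - <<'E'
from h import *
print(read_state())
for n in("scene","top","wrist"):
    im=read_camera(n);cv2.imwrite(f"pics/{n}0.png",im[:,:,::-1]);print(n,camera_params(n))
for n in("scene","top"):
  for q,z in(("pad_top",.066),("push_face",.088),("holder",0),("tube_rack",.036)):
    for r in tip_of(n,q)[:2]: print(n,q,r["pixel"],round(r["confidence"],2),atz(n,r["pixel"],z).round(4))
print(read_state()["t"])
E
```

```text
pics
{'t': 0.0, 'q': array([ 1.17760473e+00,  1.31161952e-01,  1.48927644e+00, -3.66935358e-06,
        1.52302842e+00, -8.54111317e-02]), 'dq': array([-0.00133994,  0.00014475, -0.00042206,  0.00030327,  0.00150421,
       -0.00024518]), 'joint_torque': array([ 3.22565238e-04, -5.59838498e+01, -4.91771185e+01,  7.68635818e-02,
        3.55699821e-02, -1.70214980e-04]), 'tool_pos': array([0.18153689, 0.5712887 , 0.22858855]), 'orientation': array([-4.81486419e-01, -3.10402940e+00,  2.86099351e-03]), 'force': array([ 0.6397329 , -0.23016125, -0.03227797]), 'wrist_torque': array([-0.05127599, -0.03569994,  0.07012565]), 'opening': 0.09263274835316809}
scene {'fov_y': 47.98460404253551, 'cx': 280.8958080700292, 'cy': 214.69447602246862, 'position': array([1.24446898, 0.46512374, 0.66849437]), 'rotation': array([-1.17593856, -2.18576027,  1.1047927 ])}
top {'fov_y': 46.314607460173065, 'cx': 283.69268941675006, 'cy': 206.65603883876608, 'position': array([0.51711542, 0.05377087, 0.90183764]), 'rotation': array([-2.14882565,  2.19249713, -0.13046487])}
wrist {'fov_y': 67.4312404771349, 'cx': 276.81050498880626, 'cy': 203.75209694148734, 'position': array([0.11162052, 0.59402238, 0.38319697]), 'rotation': array([2.35468668, 1.7230801 , 0.22925723])}
scene pad_top [228.5, 189.6] 0.47 [ 0.5533 -0.1427  0.066 ]
scene push_face [234.6, 190.6] 0.62 [ 0.5743 -0.1066  0.088 ]
scene push_face [237.6, 295.0] 0.38 [0.8219 0.0938 0.088 ]
scene holder [256.7, 233.2] 0.62 [ 0.5827 -0.0438  0.    ]
scene tube_rack [209.1, 187.5] 0.83 [ 0.5376 -0.2186  0.036 ]
top pad_top [387.7, 227.9] 0.92 [ 0.5683 -0.1335  0.066 ]
top push_face [375.2, 222.6] 0.79 [ 0.5762 -0.1081  0.088 ]
top holder [336.1, 225.2] 0.64 [ 0.5792 -0.0533  0.    ]
top holder [388.9, 229.1] 0.2 [ 0.5701 -0.1504  0.    ]
top tube_rack [427.9, 242.2] 0.78 [ 0.5435 -0.2103  0.036 ]
0.55
```

View pics/top0.png

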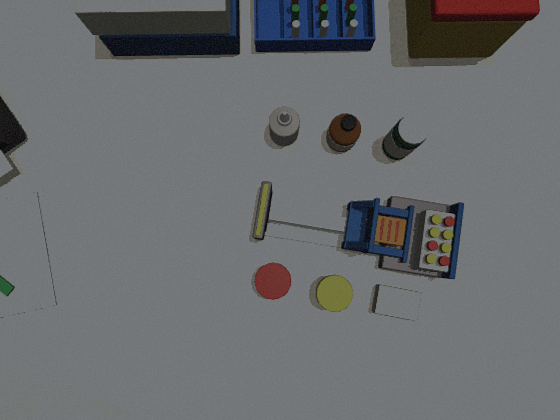

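View pics/scene0.png

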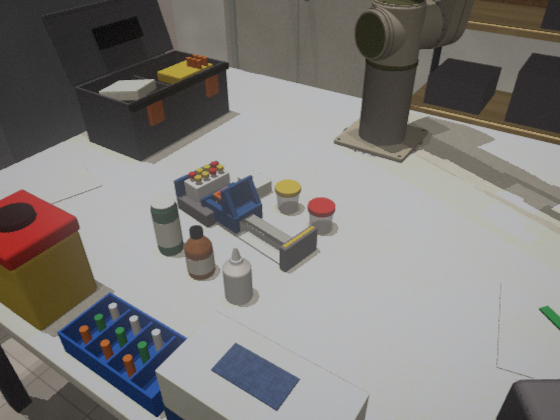

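Run:
```python
from h import *
a=cv2.imread("pics/top0.png")[160:320,240:480];cv2.imwrite("pics/topc.png",cv2.resize(a,(800,533),interpolation=2))
a=cv2.imread("pics/scene0.png")[140:280,160:340];cv2.imwrite("pics/scenec.png",cv2.resize(a,(771,600),interpolation=2))
print(rot(read_state()["orientation"]).round(3), tip_reach)
for n in("scene","top"):
  read_camera(n)
  for q in("pad_top","push_face","holder","release","jaw"):
    for r in silhouettes(n,q)[:2]:
      ys,xs=np.nonzero(r["region"]);print(n,q,r["pixel"],round(r["confidence"],2),len(xs),xs.min(),xs.max(),ys.min(),ys.max())
im=read_camera("top")
hsv=cv2.cvtColor(im,cv2.COLOR_RGB2HSV)
m=((hsv[:,:,0]>5)&(hsv[:,:,0]<22)&(hsv[:,:,1]>110)).astype(np.uint8);m[:, :368]=0;m[:,415:]=0;m[:205]=0;m[255:]=0
ys,xs=np.nonzero(m);r=cv2.minAreaRect(np.c_[xs,ys].astype(np.float32));print(r)
b=np.array([atz("top",p,.066) for p in cv2.boxPoints(r)]);print(b.round(4),b.mean(0))
print(np.linalg.norm(np.diff(b,axis=0),axis=1))
```

```text
[[-0.953  0.303 -0.   ]
 [ 0.303  0.953 -0.   ]
 [ 0.    -0.    -1.   ]] 0.011
scene pad_top [218.5, 196.5] 0.47 62 213 220 191 203
scene push_face [234.3, 205.4] 0.78 1968 200 261 176 232
scene holder [247.4, 223.0] 0.59 5445 174 316 171 271
scene release [217.5, 196.0] 0.52 68 213 220 190 203
scene jaw [232.9, 200.6] 0.89 1879 202 260 176 231
scene jaw [261.2, 184.0] 0.53 346 239 270 171 195
top pad_top [387.7, 232.4] 0.64 753 375 405 216 244
top push_face [374.1, 227.0] 0.66 3311 341 413 199 262
top push_face [285.0, 124.3] 0.6 1008 269 299 106 145
top holder [358.6, 224.8] 0.9 9526 253 463 182 278
top release [390.9, 229.3] 0.64 804 374 405 215 245
top jaw [377.0, 227.4] 0.83 3331 341 413 198 262
top jaw [433.8, 241.0] 0.37 2081 413 453 210 271
((390.3670654296875, 230.36415100097656), (29.27100944519043, 27.522350311279297), 8.746162414550781)
[[ 0.5452 -0.1088  0.066 ]
 [ 0.5916 -0.1179  0.066 ]
 [ 0.5829 -0.1672  0.066 ]
 [ 0.5367 -0.1578  0.066 ]] [ 0.56408753 -0.13792283  0.066     ]
[0.04721691 0.05006044 0.04720593]
```

View pics/topc.png

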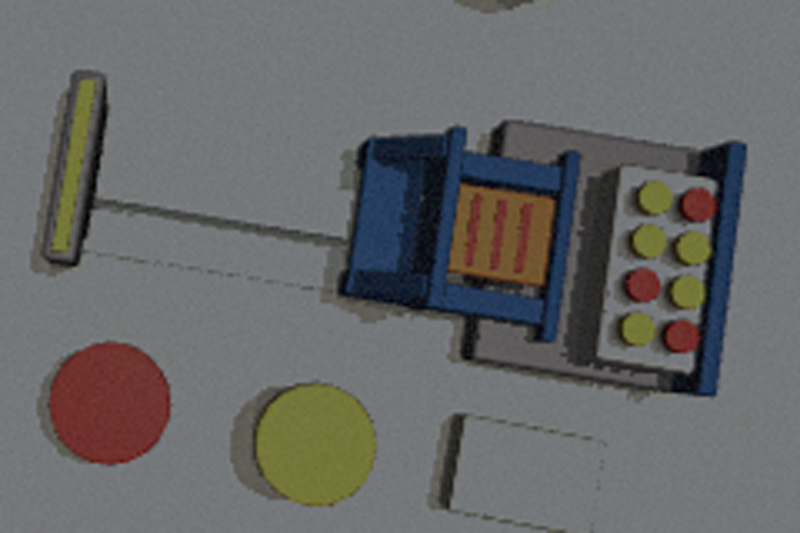

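View pics/scenec.png

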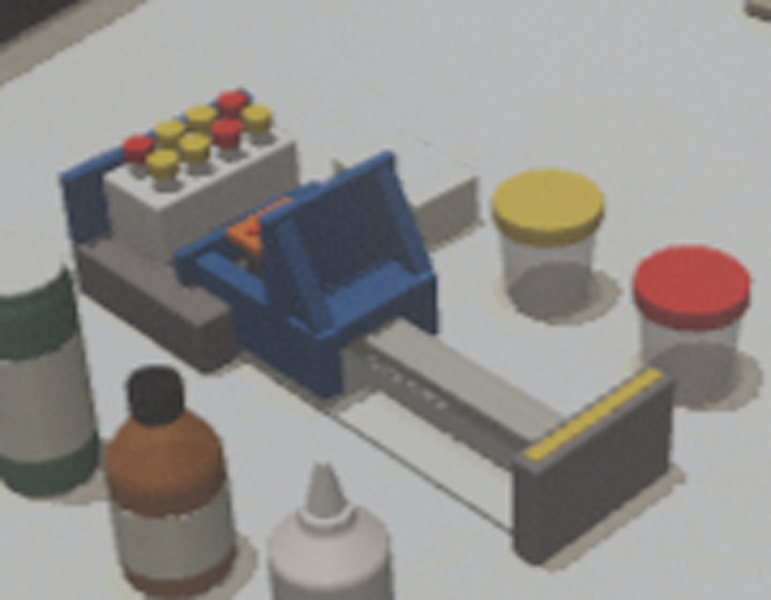

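Run:
```python
from h import *
im=read_camera("top");hsv=cv2.cvtColor(im,cv2.COLOR_RGB2HSV)
m=((hsv[:,:,0]>22)&(hsv[:,:,0]<38)&(hsv[:,:,1]>80)).astype(np.uint8);m[:,:245]=0;m[:,280:]=0;m[:175]=0;m[245:]=0
ys,xs=np.nonzero(m);r=cv2.minAreaRect(np.c_[xs,ys].astype(np.float32));print(r)
b=np.array([atz("top",p,.062) for p in cv2.boxPoints(r)]);print(b.round(4));s=b.mean(0)
e=b[1]-b[0] if np.linalg.norm(b[1]-b[0])>np.linalg.norm(b[2]-b[1]) else b[2]-b[1]
print(s,np.degrees(np.arctan2(e[1],e[0])),np.linalg.norm(e))
P=np.array([.5645,-.136]);d=s[:2]-P;print(d,np.degrees(np.arctan2(d[0],d[1])),np.linalg.norm(d))
# check clamp/push face edges in the picture
u=d/np.linalg.norm(d);v=np.array([-u[1],u[0]])
big=cv2.resize(im[160:320,240:480],(800,533),interpolation=2)[:,:,::-1].copy()
def pt(a,w,z,c):
    X=np.r_[P+u*a+v*w,z];p=(proj("top",X)-[240,160]+.5)*3.3333-.5;cv2.circle(big,tuple(int(i) for i in p),3,c,-1)
for w in(-.045,0,.045): pt(.031,w,.11,(0,255,0)); pt(-.039,w,.058,(255,255,0))
for a in(-.027,.027):
  for w in(-.023,.023): pt(a,w,.066,(255,0,255))
cv2.imwrite("pics/chk.png",big)
```

```text
((263.5855712890625, 209.68479919433594), (8.767516136169434, 52.1226806640625), 9.659893989562988)
[[0.5616 0.0935 0.062 ]
 [0.6501 0.0771 0.062 ]
 [0.6472 0.0622 0.062 ]
 [0.5588 0.0788 0.062 ]]
[0.60442352 0.07792696 0.062     ] -10.485924344547348 0.09001481256163993
[0.03992352 0.21392696] 10.571061781531286 0.2176203837076627
```

View pics/chk.png

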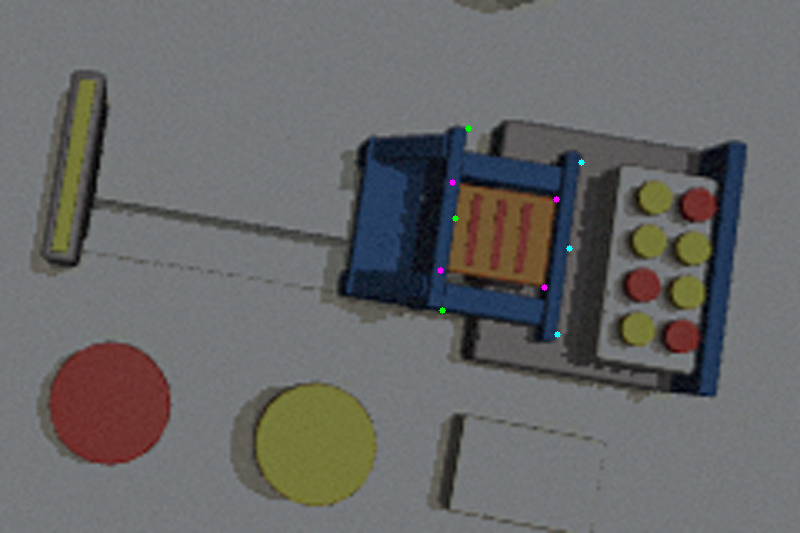

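```bash
python3 -m creep '[[0,0,0,0.1205,255],[0,0,0,0.1205,255],[0,0,0,0.1205,255],[0,0,0,0.1205,255],[0,0,0,0.1205,255],[0,0,0,0.1205,255],[0,0,0,0.1205,255],[0,0,0,0.1205,255],[0,0,0,0.1205,255],[0,0,0,0.1205,255],[0,0,0,0.1205,255],[0,0,0,0.1205,255]]' 30
cat > st.py <<'E'
from h import *
s=read_state();R=rot(s["orientation"]);t=np.array([.567,-.1222,.15])
u=np.array([.182,.983,0])
print("t",s["t"],"pos",s["tool_pos"].round(4),"open",s["opening"],"F",s["force"].round(2))
print("delta tool",(R.T@(t-s["tool_pos"])).round(4),"u in tool",(R.T@u).round(4)); P=np.array([.5645,-.136,.066]); d=s["tool_pos"]+R[:,2]*.011-P; print("tip rel pad: along",(d@u).round(4),"across",(d@[-.983,.182,0]).round(4),"z",d[2].round(4),"q",s["q"].round(2))
E
python3 st.py
```

```text
t: 2.25
tool_pos: [0.1817, 0.5718, 0.2296]
orientation: [-2.421, -2.002, -0.0]
force: [-0.1, 0.7, 0.8]
opening: 0.0178
t 2.25 pos [0.1817 0.5718 0.2296] open 0.01783269732612811 F [-0.13  0.75  0.78]
delta tool [-0.6093  0.5087  0.0796] u in tool [ 0.9997 -0.0059  0.    ]
tip rel pad: along 0.6261 across 0.5051 z 0.1526 q [ 1.18  0.13  1.49 -0.    1.52  1.37]
```

```bash
python3 -m creep '[[-0.03,0.025,0,0,255],[-0.03,0.025,0,0,255],[-0.03,0.025,0,0,255],[-0.03,0.025,0,0,255],[-0.03,0.025,0,0,255],[-0.03,0.025,0,0,255],[-0.03,0.025,0,0,255],[-0.03,0.025,0,0,255],[-0.03,0.025,0,0,255],[-0.03,0.025,0,0,255],[-0.03,0.025,0,0,255],[-0.03,0.025,0,0,255]]'
python3 st.py
```

```text
t: 3.25
tool_pos: [0.4118, 0.1615, 0.23]
orientation: [2.415, 2.009, 0.002]
force: [0.8, 1.1, -0.4]
opening: 0.0005
t 3.25 pos [0.4118 0.1615 0.23  ] open 0.00045588170596357703 F [ 0.77  1.11 -0.43]
delta tool [-0.2508  0.2041  0.0801] u in tool [9.997e-01 2.000e-04 5.000e-04]
tip rel pad: along 0.2646 across 0.2042 z 0.153 q [ 0.26 -0.31  1.9   0.    1.55  0.44]
```

```bash
python3 -m creep '[[-0.028,0.0225,0,0,255],[-0.028,0.0225,0,0,255],[-0.028,0.0225,0,0,255],[-0.028,0.0225,0,0,255],[-0.028,0.0225,0,0,255],[-0.028,0.0225,0,0,255],[-0.028,0.0225,0,0,255],[-0.028,0.0225,0,0,255],[-0.026,0.0235,0,0,255],[0,0,0,0,255],[0,0,0,0,255]]'
python3 st.py
python3 - <<'E'
from h import *
for n in("wrist","scene"): cv2.imwrite(f"pics/{n}1.png",read_camera(n)[:,:,::-1])
for r in tip_of("wrist","pad_top"): print(r["pixel"],r["confidence"],atz("wrist",r["pixel"],.066))
for r in tip_of("wrist","push_face"): print(r["pixel"],r["confidence"],atz("wrist",r["pixel"],.088))
print(proj("wrist",[.5645,-.136,.066]),proj("wrist",[.570,-.1055,.088]))
E
```

```text
t: 4.17
tool_pos: [0.566, -0.1212, 0.2288]
orientation: [-2.417, -2.005, 0.001]
force: [-0.3, 0.4, 0.1]
opening: 0.0007
t 4.1667 pos [ 0.566  -0.1212  0.2288] open 0.0007291336432570225 F [-0.31  0.43  0.12]
delta tool [-0.0008  0.0013  0.0788] u in tool [ 9.997e-01 -2.600e-03  2.000e-04]
tip rel pad: along 0.0148 across 0.0013 z 0.1518 q [-0.3   0.08  1.55  0.    1.52 -0.11]
[279.1, 204.2] 0.76 [ 0.56463566 -0.13280634  0.066     ]
[281.5, 177.7] 0.66 [ 0.57261459 -0.10132192  0.088     ]
[419.5, 104.7] 0.54 [ 0.70628931 -0.05825442  0.088     ]
[411.9, 191.7] 0.42 [ 0.69400782 -0.1375091   0.088     ]
[282.2, 117.6] 0.38 [ 0.58301419 -0.04698832  0.088     ]
[279.45269386 207.23889246] [279.5845716  182.41685121]
```

View pics/wrist1.png

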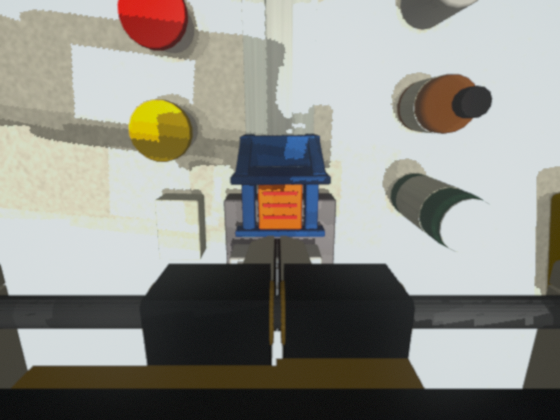

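View pics/scene1.png

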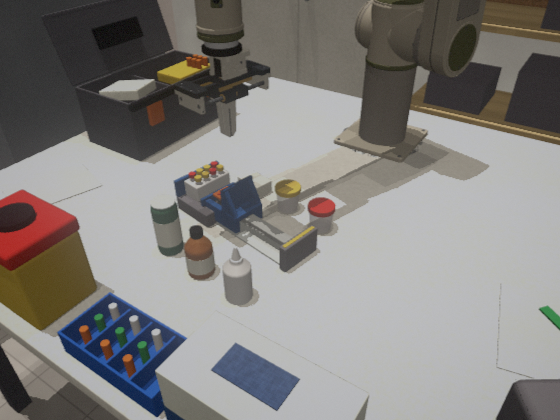

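```bash
python3 -m creep '[[0,0,0.03,0,255],[0,0,0.03,0,255],[0,0,0.03,0,255],[0,0,0.025,0,255],[0,0,0.012,0,255],[0,0,0.008,0,255],[0,0,0.004,0,255],[0,0,0,0,255],[0,0,0,0,255]]'
python3 st.py;  python3 - <<'E'
from h import *
for n in("wrist","scene"): cv2.imwrite(f"pics/{n}2.png",read_camera(n)[:,:,::-1])
im=cv2.imread("pics/scene2.png")[120:280,140:340];cv2.imwrite("pics/scene2c.png",cv2.resize(im,(750,600),interpolation=2))
E
```

```text
t: 5.12
tool_pos: [0.5669, -0.1197, 0.0923]
orientation: [2.413, 2.008, 0.002]
force: [-1.1, 0.4, -0.2]
opening: 0.0007
t 5.1167 pos [ 0.5669 -0.1197  0.0923] open 0.0007183817795964454 F [-1.12  0.38 -0.21]
delta tool [-0.0024  0.0007 -0.0577] u in tool [ 9.997e-01  4.000e-04 -2.000e-04]
tip rel pad: along 0.0164 across 0.0006 z 0.0153 q [-0.3   0.18  1.69  0.    1.27 -0.11]
```

View pics/wrist2.png

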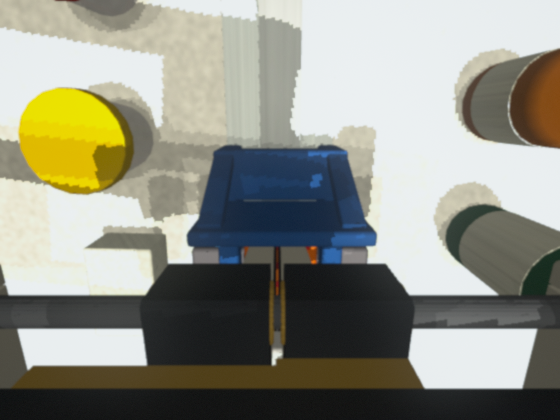

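View pics/scene2c.png

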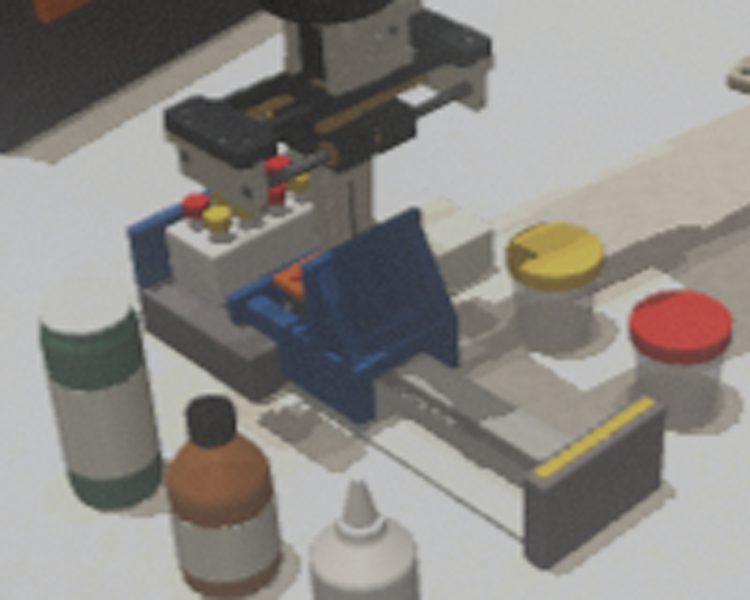

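```bash
python3 -m creep '[[0,0,0.006,0,255],[0,0,0.004,0,255],[0,0,0.003,0,255],[0,0,0.002,0,255],[0,0,0.001,0,255],[0,0,0.001,0,255],[0,0,0,0,255]]'
python3 st.py
```

```text
t: 5.8
tool_pos: [0.5657, -0.1196, 0.0738]
orientation: [-2.415, -2.009, 0.0]
force: [-3.1, 1.6, 5.3]
opening: 0.0007
t 5.8 pos [ 0.5657 -0.1196  0.0738] open 0.0006950433542810088 F [-3.14  1.65  5.32]
delta tool [-0.0023  0.0017 -0.0762] u in tool [9.997e-01 1.000e-04 0.000e+00]
tip rel pad: along 0.0163 across 0.0018 z -0.0032 q [-0.3   0.2   1.7  -0.    1.24 -0.11]
```

```bash
python3 -m creep '[[0,0,0.001,0,255],[0,0,0.001,0,255],[0,0,0.001,0,255],[0,0,0.001,0,255],[0,0,0,0,255],[0,0,0,0,255],[0,0,0,0,255]]'
python3 st.py
```

```text
t: 6.38
tool_pos: [0.5657, -0.1196, 0.0702]
orientation: [-2.415, -2.009, 0.0]
force: [-3.7, 0.6, 7.4]
opening: 0.0004
t 6.3833 pos [ 0.5657 -0.1196  0.0702] open 0.0004152603608385645 F [-3.72  0.64  7.41]
delta tool [-0.0023  0.0017 -0.0798] u in tool [9.997e-01 1.000e-04 0.000e+00]
tip rel pad: along 0.0164 across 0.0018 z -0.0068 q [-0.3   0.2   1.71 -0.    1.23 -0.11]
```

```bash
python3 -m creep '[[0.001,0,0,0,255],[0.002,0,0,0,255],[0.002,0,0,0,255],[0.002,0,0,0,255],[0.002,0,0,0,255],[0.002,0,0,0,255],[0.003,0,0,0,255],[0.003,0,0,0,255],[0.003,0,0,0,255],[0.003,0,0,0,255],[0.003,0,0,0,255],[0.003,0,0,0,255]]'
python3 st.py
```

```text
t: 7.38
tool_pos: [0.5708, -0.0918, 0.0702]
orientation: [2.415, 2.009, -0.002]
force: [-5.2, -3.6, 6.6]
opening: 0.0005
t 7.3833 pos [ 0.5708 -0.0918  0.0702] open 0.0005475554233538549 F [-5.24 -3.58  6.56]
delta tool [-0.0307  0.0017 -0.0798] u in tool [ 9.997e-01 -2.000e-04 -1.300e-03]
tip rel pad: along 0.0446 across 0.0018 z -0.0068 q [-0.25  0.2   1.71 -0.    1.23 -0.06]
```

```bash
python3 -m creep '[[0.004,0,0,0,255],[0.004,0,0,0,255],[0.004,0,0,0,255],[0.004,0,0,0,255],[0.004,0,0,0,255],[0.004,0,0,0,255],[0.004,0,0,0,255],[0.004,0,0,0,255],[0.004,0,0,0,255],[0.004,0,0,0,255],[0.004,0,0,0,255],[0.004,0,0,0,255]]'
python3 st.py
python3 - <<'E'
from h import *
cv2.imwrite("pics/scene3.png",cv2.resize(read_camera("scene")[120:280,140:340,::-1],(750,600),interpolation=2))
E
```

```text
t: 8.38
tool_pos: [0.5795, -0.0445, 0.0701]
orientation: [2.415, 2.009, -0.002]
force: [-4.7, -2.8, 7.6]
opening: 0.0004
t 8.3833 pos [ 0.5795 -0.0445  0.0701] open 0.0003961304060452277 F [-4.7  -2.8   7.61]
delta tool [-0.0788  0.0018 -0.0798] u in tool [ 9.997e-01 -2.000e-04 -1.200e-03]
tip rel pad: along 0.0927 across 0.0019 z -0.0069 q [-0.16  0.21  1.7  -0.    1.23  0.02]
```

View pics/scene3.png

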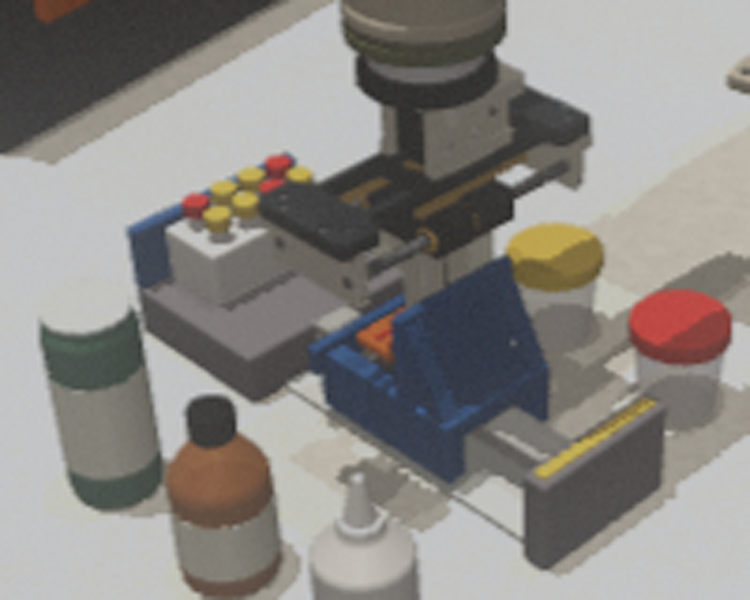

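```bash
python3 -m creep '[[0.004,0,0,0,255],[0.004,0,0,0,255],[0.004,0,0,0,255],[0.004,0,0,0,255],[0.004,0,0,0,255],[0.004,0,0,0,255],[0.004,0,0,0,255],[0.004,0,0,0,255],[0.003,0,0,0,255],[0.002,0,0,0,255]]'
python3 st.py
python3 - <<'E'
from h import *
cv2.imwrite("pics/scene4.png",cv2.resize(read_camera("scene")[120:280,140:340,::-1],(750,600),interpolation=2))
cv2.imwrite("pics/top4.png",cv2.resize(read_camera("top")[160:320,240:480,::-1],(800,533),interpolation=2))
E
```

```text
t: 9.27
tool_pos: [0.5863, -0.0079, 0.0701]
orientation: [2.415, 2.009, -0.002]
force: [-3.8, -3.1, 6.5]
opening: 0.0004
t 9.2667 pos [ 0.5863 -0.0079  0.0701] open 0.00037636904186479124 F [-3.77 -3.14  6.48]
delta tool [-0.116   0.0017 -0.0798] u in tool [ 9.997e-01  1.000e-04 -1.000e-03]
tip rel pad: along 0.1299 across 0.0019 z -0.0069 q [-0.1   0.23  1.68 -0.    1.23  0.08]
```

View pics/scene4.png

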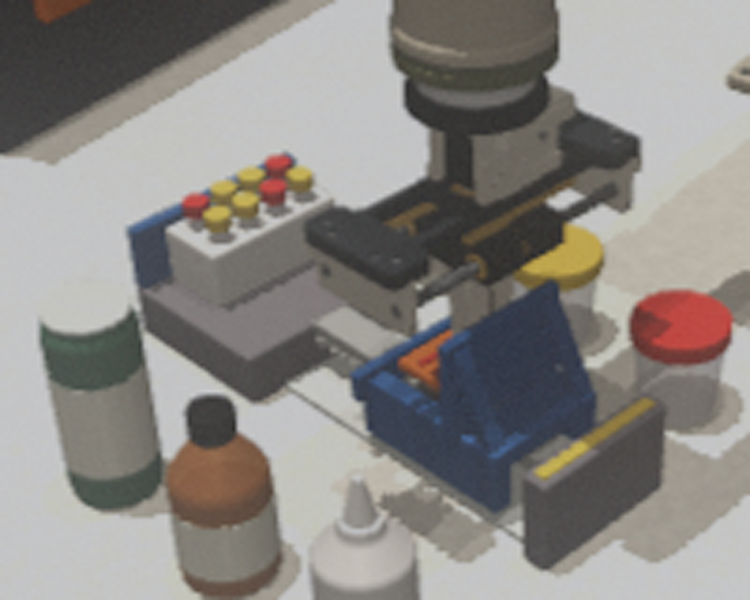

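View pics/top4.png

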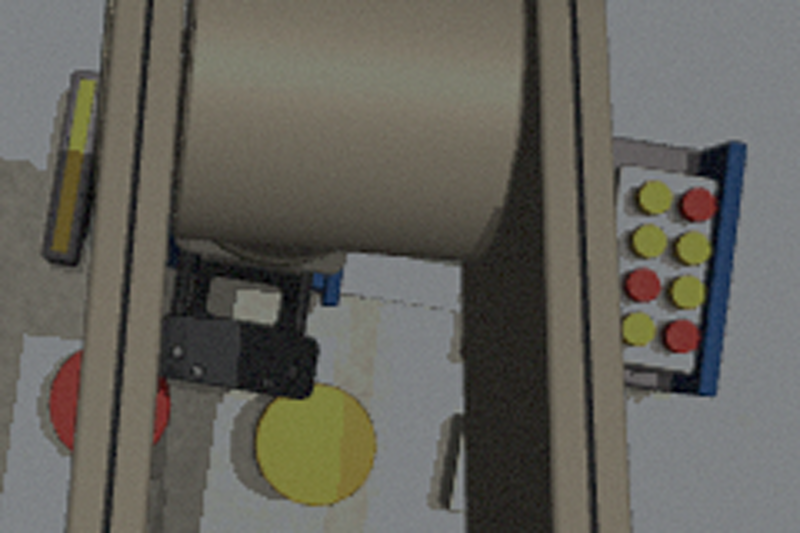

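```bash
python3 -m creep '[[0.003,0,0,0,255],[0.003,0,0,0,255],[0.003,0,0,0,255],[0.002,0,0,0,255],[0.002,0,0,0,255]]'
python3 st.py;python3 - <<'E'
from h import *
cv2.imwrite("pics/scene5.png",cv2.resize(read_camera("scene")[180:280,210:340,::-1],(780,600),interpolation=2))
E
```

```text
t: 9.78
tool_pos: [0.5887, 0.0048, 0.0701]
orientation: [2.415, 2.009, -0.002]
force: [-4.0, -2.7, 6.4]
opening: 0.0008
t 9.7833 pos [0.5887 0.0048 0.0701] open 0.0007813237274794647 F [-4.04 -2.73  6.37]
delta tool [-0.1289  0.0017 -0.0797] u in tool [ 0.9997 -0.     -0.0011]
tip rel pad: along 0.1428 across 0.0018 z -0.0069 q [-0.08  0.23  1.68 -0.    1.24  0.11]
```

View pics/scene5.png

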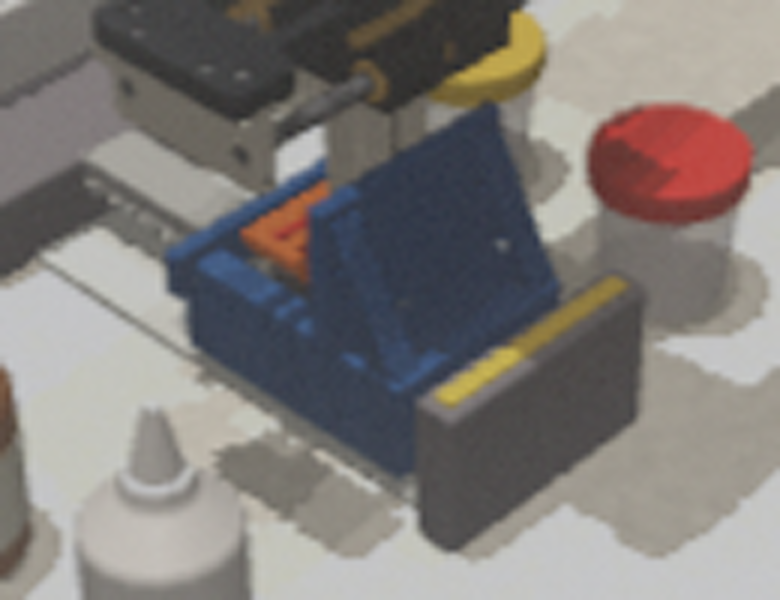

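```bash
python3 -m creep '[[0.002,0,0,0,255],[0.002,0,0,0,255],[0.002,0,0,0,255],[0.002,0,0,0,255]]'
python3 -m creep '[[0.0015,0,0,0,255],[0.0015,0,0,0,255]]'
```

```text
t: 10.17
tool_pos: [0.5902, 0.0125, 0.0701]
orientation: [2.415, 2.009, -0.002]
force: [-4.3, -2.9, 6.3]
opening: 0.0004
t: 10.33
tool_pos: [0.5907, 0.0155, 0.0701]
orientation: [2.415, 2.009, -0.002]
force: [-4.7, -1.5, 7.3]
opening: 0.0007
```

```bash
python3 -m creep '[[0.001,0,0,0,255],[0.001,0,0,0,255]]'
python3 st.py;python3 - <<'E'
from h import *
cv2.imwrite("pics/scene6.png",cv2.resize(read_camera("scene")[180:280,210:340,::-1],(780,600),interpolation=2))
E
```

```text
t: 10.5
tool_pos: [0.5915, 0.0171, 0.0703]
orientation: [2.414, 2.008, -0.001]
force: [-3.3, -3.6, 6.2]
opening: 0.0005
t 10.5 pos [0.5915 0.0171 0.0703] open 0.0005364643174755929 F [-3.3  -3.59  6.21]
delta tool [-0.1416  0.0014 -0.0794] u in tool [ 9.997e-01 -1.000e-04 -1.500e-03]
tip rel pad: along 0.1554 across 0.0013 z -0.0067 q [-0.06  0.24  1.67 -0.    1.24  0.13]
```

View pics/scene6.png

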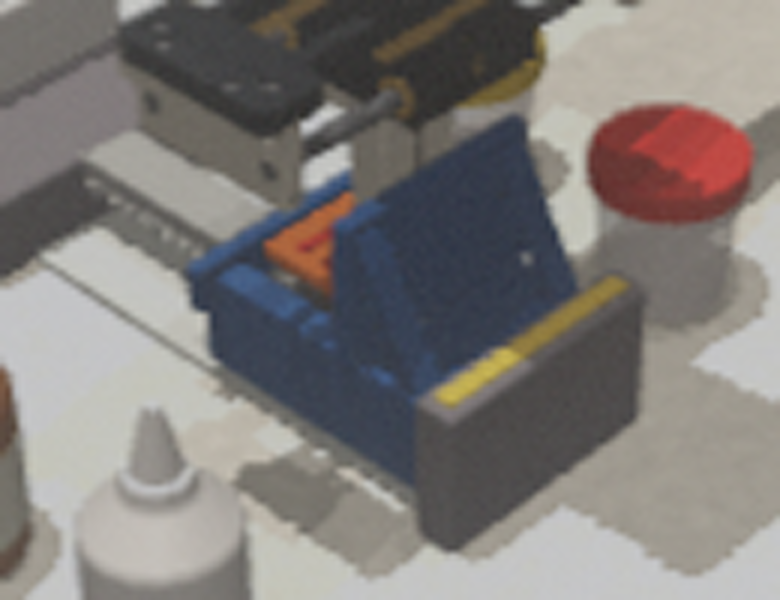

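```bash
for i in 1; do python3 -m creep '[[0.0015,0,0,0,255],[0.0015,0,0,0,255]]'; done; python3 -m creep '[[0.001,0,0,0,255],[0.001,0,0,0,255]]'
```

```text
t: 10.72
tool_pos: [0.5926, 0.0198, 0.0707]
orientation: [2.414, 2.007, -0.0]
force: [-1.5, -4.8, 6.1]
opening: 0.0003
t: 10.88
tool_pos: [0.5927, 0.0204, 0.0707]
orientation: [2.413, 2.006, -0.003]
force: [-4.2, -15.5, 7.8]
opening: 0.0005
```

```bash
python3 -m creep '[[0.0005,0,0,0,255],[0,0,0,0,255],[0,0,0,0,255]]'; python3 st.py;python3 - <<'E'
from h import *
cv2.imwrite("pics/scene7.png",cv2.resize(read_camera("scene")[180:280,210:340,::-1],(780,600),interpolation=2))
E
```

```text
t: 11.13
tool_pos: [0.5927, 0.0204, 0.0707]
orientation: [2.413, 2.006, -0.004]
force: [-3.5, -13.8, 7.1]
opening: -0.0
t 11.1333 pos [0.5927 0.0204 0.0707] open -1.2354783808670377e-05 F [ -3.54 -13.83   7.09]
delta tool [-0.1452  0.0009 -0.0787] u in tool [ 9.997e-01 -8.000e-04 -4.100e-03]
tip rel pad: along 0.1588 across 0.0007 z -0.0063 q [-0.05  0.24  1.66 -0.    1.24  0.14]
```

View pics/scene7.png

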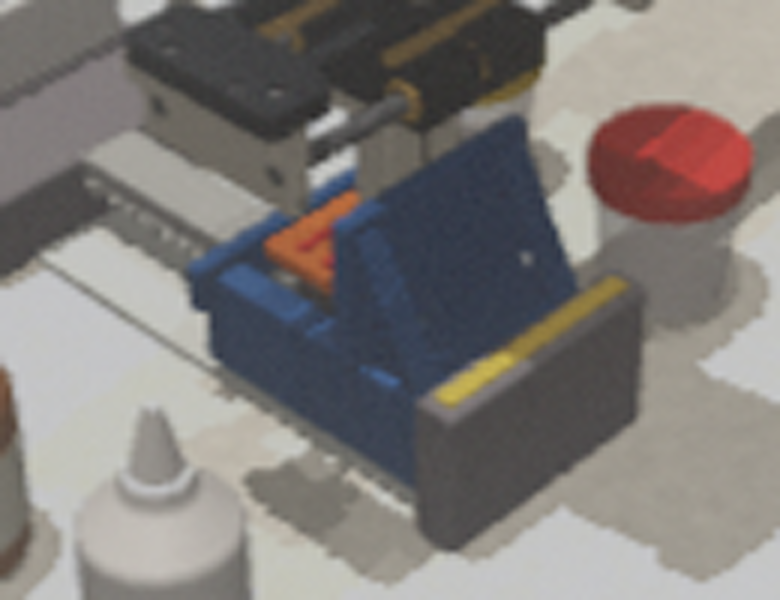

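```bash
python3 -m creep '[[0,0,-0.003,0,255],[0,0,-0.004,0,255],[0,0,-0.004,0,255],[-0.001,0,-0.006,0,255],[-0.003,0,-0.01,0,255],[-0.003,0,-0.02,0,255],[0,0,-0.03,0,255],[0,0,-0.035,0,255],[0,0,-0.035,0,255],[0,0,0,0,255]]'; python3 st.py
```

```text
t: 12.02
tool_pos: [0.5951, 0.0165, 0.2265]
orientation: [2.408, 2.004, 0.016]
force: [1.1, -0.7, 1.8]
opening: 0.0005
t 12.0167 pos [0.5951 0.0165 0.2265] open 0.0005427514950419436 F [ 1.07 -0.74  1.83]
delta tool [-0.1416 -0.0034  0.0762] u in tool [9.997e-01 3.000e-04 2.000e-03]
tip rel pad: along 0.1555 across -0.0024 z 0.1495 q [-0.06  0.11  1.52  0.    1.5   0.12]
```

```bash
python3 -m creep '[[-0.02,0,-0.01,0,255],[-0.035,0,-0.01,0,255],[-0.035,0,0,0,255],[-0.035,0,0,0,255],[-0.035,0,0,0,255],[-0.035,0,0,0,255],[-0.035,0,0,0,255],[-0.035,0,0,0,255],[-0.035,0,0,0,255],[-0.02,0,0,0,255],[0,0,0,0,255]]'; python3 st.py
python3 - <<'E'
from h import *
im=read_camera("top");cv2.imwrite("pics/top8.png",cv2.resize(im[80:320,240:480,::-1],(600,600),interpolation=2))
for q,z in(("pad_top",.066),("push_face",.088)):
  for r in tip_of("top",q)[:1]: X=atz("top",r["pixel"],z);print(q,r["confidence"],X,(X[:2]-[.5645,-.136])@[.182,.983])
cv2.imwrite("pics/scene8.png",cv2.resize(read_camera("scene")[120:280,140:340,::-1],(750,600),interpolation=2))
hsv=cv2.cvtColor(im,cv2.COLOR_RGB2HSV)
m=((hsv[:,:,0]>5)&(hsv[:,:,0]<22)&(hsv[:,:,1]>110)).astype(np.uint8);m[:, :285]=0;m[:,360:]=0;m[:180]=0;m[255:]=0
ys,xs=np.nonzero(m);r=cv2.minAreaRect(np.c_[xs,ys].astype(np.float32));print(r)
for z in(.066,.062,.056):
  b=np.array([atz("top",p,z) for p in cv2.boxPoints(r)]);c=b.mean(0);print(z,c,np.linalg.norm(np.diff(b,axis=0),axis=1),(c[:2]-[.56409,-.13792])@[.182,.983])
E
```

```text
t: 12.93
tool_pos: [0.5316, -0.3022, 0.2368]
orientation: [2.418, 2.004, -0.001]
force: [-0.5, 0.0, -0.1]
opening: 0.0005
t 12.9333 pos [ 0.5316 -0.3022  0.2368] open 0.00047604285134182953 F [-0.48  0.03 -0.11]
delta tool [0.1836 0.0013 0.0866] u in tool [ 0.9997 -0.0039 -0.0014]
tip rel pad: along -0.1694 across 0.0021 z 0.1598 q [-0.6   0.16  1.45 -0.    1.54 -0.41]
pad_top 0.72 [ 0.44072323 -0.13637531  0.066     ] -0.02289630475129007
push_face 0.91 [0.5990558  0.03226013 0.088     ] 0.17168886147339774
((309.3648376464844, 216.81080627441406), (31.564605712890625, 26.797033309936523), 9.462321281433105)
0.066 [ 5.90039516e-01 -1.72740997e-04  6.60000000e-02] [0.04604078 0.05410511 0.04601927] 0.14012836748208274
0.062 [ 5.90388503e-01 -4.30894550e-04  6.20000000e-02] [0.04626111 0.05436403 0.0462395 ] 0.1399381181531981
0.056 [ 0.59091198 -0.00081812  0.056     ] [0.04659161 0.05475242 0.04656985] 0.13965274415987106
```

View pics/top8.png

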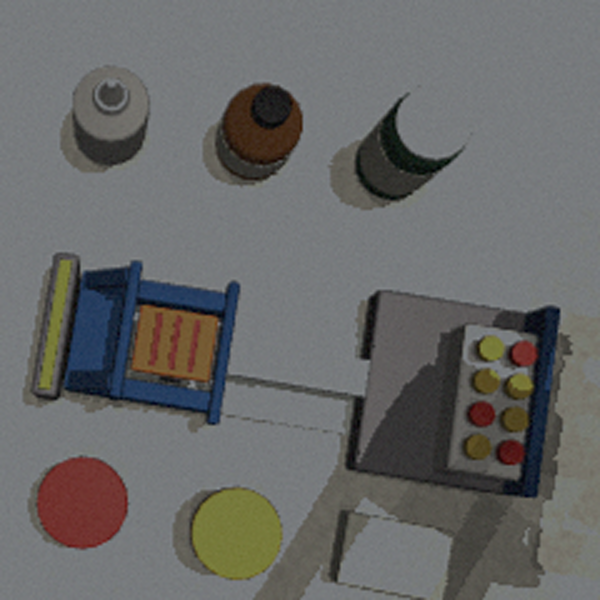

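View pics/scene8.png

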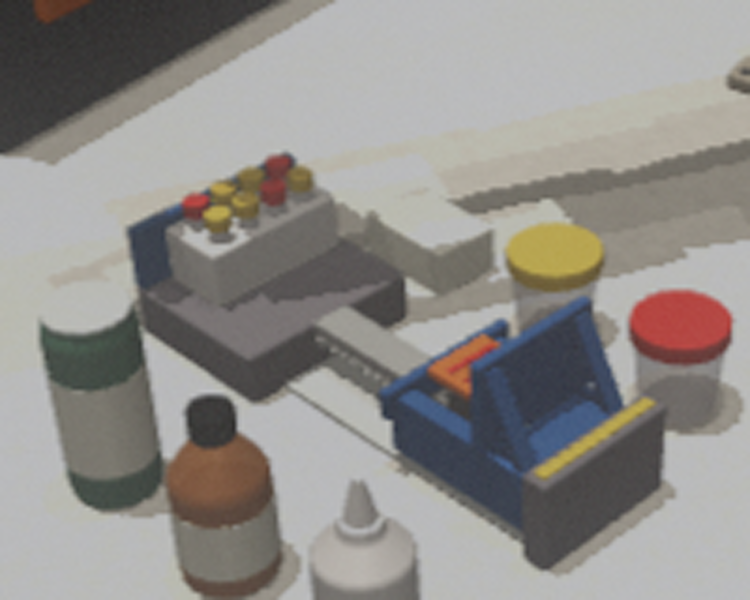

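```bash
python3 -c "
from plant import *
print(close_job())"
```

```text
the job is handed in; nothing more can be done
None
```

I pressed the orange pad down about 7 mm with the closed fingertips, kept it down, and pushed the jaw back about 140 mm until it came up against the end stop. I then lifted straight off and moved clear. The job was handed in at about 13 s, and no verdict was reported.

- **Jaw home:** The push along the bar rose from about 3–5 N to about 15 N, and the tool stopped advancing. Top and scene pictures taken after moving clear show the jaw against the stop.
- **Pad up:** In the last pictures the orange pad stands above the clamping face. Its measured size at the raised height was 46 x 54 mm, which matches the sizes given. I did not triangulate its exact height.
- **Forces:** Readings along the way stayed below about 17 N, taken at the end of each move only.
- **Rack and bystanders:** In the pictures the tube rack and bystanders look unmoved. I judged this by eye and did not measure it.
- **Disagreements:** The network's last `pad_top` detection in the top camera was wrong by over 0.15 m, so I used the pad's colour outline instead. The wrist and top cameras differed by about 3 mm on where the pad was along the bar. For most of the push the jaw was carried by friction on the pad. The fingers reached the push face only in the last few millimetres.

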